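# Interleave and stack the slatted trivets

### The job

Pack the next trivet: slide the white interleaf sheet off its shelf onto the slatted trivet already in the stacking bay and push it gently home, so that it lies flat and square, touching both the long fence and the end stop. Then set the other slatted trivet gently down on the sheet, its slats running the same way as those of the one below, and push that home too, until you feel it touch fence and stop. Do not ram anything against the fence or stop, keep the bottom trivet where it is and leave the other things on the bench alone.

Things in the scene. Friction and masses are not known exactly. Their poses are not given: they have to be found in the camera images.
- station: Shop-made plywood stacking station, fixed. Origin at bench level under the middle of the bay; x points from the interleaf shelf to the end stop, y to the long fence, z up. Base plate 15 mm thick, x -340 to +135 mm, y -130 to +105 mm. A trivet lies in the bay on the base plate, its top 37 mm above the bench. The -y side of shelf and bay and the rear (-x) end of the shelf are open.
- shelf_edge (a point): Edge of the interleaf shelf facing the bay, at the shelf's top face: 40 mm above the bench, 3 mm higher than the trivet in the bay, so that a sheet slides straight onto it. Axes as the station's. From here the shelf runs 212 mm back (-x), from y = -105 to +100 mm of this point. An open gap of 30 to 46 mm lies between this edge and the trivet; a sheet is bigger than the gap.
- fence_face (a point): Point on the inner face of the beech fence, at its top edge, 60 mm above the bench. Axes as the station's: the face is the plane y = 0 of this frame and runs straight along x past the whole shelf and bay. Fence 18 mm thick, 45 mm high above the base plate.
- stop: End stop: beech block 30 x 130 mm, 42 mm high, on the base plate (top 57 mm above the bench; two black knobs on it reach 70 mm), clamped at another place for each batch; it does not move. Axes as the station's. Origin at the middle of the lower edge of the face that looks at the bay: that face is the plane x = 0 of this frame, the bay at negative x.
- trivet_a: Bottom slatted oak trivet, like the loose one (160 x 160 x 22 mm), loose in the bay on the 15 mm base plate, within 1 mm of touching fence and stop, slats along the station's x. Origin at the centre of its underside, z up, x along the slats.
- trivet_b: Loose slatted oak trivet on the open bench to the robot's left, 160 x 160 mm, 22 mm high, 0.12 to 0.26 kg. Origin at the centre of its underside, z up, x along the slats; a half turn makes no difference. Three slats 160 mm long and 12 mm thick rest on two pale cross bars 10 mm high, 25 mm wide, running along y at x = +-50 mm. The outer slats are 30 mm wide, at y = +-65 mm.
- trivet_b_slat (a point): Middle of the top face of the loose trivet's middle slat, 22 mm above its underside. The slat is 28 mm wide (along y), 160 mm long (along x) and 12 mm thick, with open gaps of 36 mm on both sides, clear to the bench between the cross bars, so it can be pinched here from above.
- interleaf: Interleaf: stiff white-faced hardboard sheet 160 x 160 x 6 mm, 0.10 to 0.20 kg, flat on the shelf, up to 0.1 rad out of square and 8 to 28 mm off the fence. Too wide to grasp. Origin at the centre of its underside, z up, x roughly the station's x. Sheet and trivet slide under about 3 N; a rise of 5 N or more means they are against something.
- wax_tin: Round brass-coloured tin with a pale lid, 80 mm across, 45 mm high, standing behind the fence. Origin at the centre of its underside. Bystander.
- glue: Yellow glue bottle 56 mm across, 150 mm high, red cap, standing behind the fence. Origin at the centre of its underside. Bystander.
- square: Try square lying on the bench in front of the bay: dark stock 100 x 18 x 18 mm, steel blade 150 mm. Origin under the middle of the stock; blade along its y. Bystander.
- sanding_block: Cork sanding block 120 x 67 x 31 mm lying to the left of the loose trivet. Origin at the centre of its underside. Bystander.
- tape_measure: Yellow and black tape measure, 75 x 36 mm, 62 mm high, beside the loose trivet. Origin at the centre of its underside. Bystander.
- mallet: Beech mallet lying on the bench beyond the loose trivet, 260 mm long, head 110 x 70 x 60 mm. Origin under the handle, 110 mm from the centre of the head. Bystander.

How it is judged:
On the way, in this order (a step that is already met when the one before it is completed fails the run):
1. the interleaf lies flat on the bottom trivet, square, home against fence and stop, before the next trivet is on it (x of interleaf in the frame of stop above -0.082 m and y of interleaf in the frame of station above -0.002 m and z of interleaf in the frame of station between 0.035 and 0.039 m and angle between interleaf's own z axis and vertical below 0.03 rad and angle between the x axis of interleaf and the x axis of station, either way round below 0.03 rad and horizontal distance between trivet_b and interleaf above 0.12 m), for 0.2 s.
2. the second trivet, lying on the interleaf, is pushed until it is felt to touch the fence or the stop (z of trivet_b in the frame of station between 0.041 and 0.045 m and (contact force between trivet_b and station above 1.5 N or contact force between trivet_b and stop above 1.5 N)), for 0.02 s.
At the end, for the whole second after the job is handed in: Interleaf flat on the bottom trivet, second trivet flat on the interleaf (2 mm, 0.03 rad), both with middles within 2 mm of touching fence and stop and square within 0.03 rad, slats along the fence; bottom trivet within 4 mm of its start; all at rest (x of each of interleaf, trivet_b in the frame of stop above -0.082 m and y of each of interleaf, trivet_b in the frame of station above -0.002 m and z of interleaf in the frame of station between 0.035 and 0.039 m and angle between each of interleaf, trivet_b, trivet_a's own z axis and vertical below 0.03 rad and angle between the x axis of each of interleaf, trivet_b and the x axis of station, either way round below 0.03 rad and z of trivet_b in the frame of station between 0.041 and 0.045 m and distance of trivet_a from where it was at the start of the episode below 0.004 m and linear speed of each of trivet_b, interleaf below 0.01 m/s).
It fails at once if the interleaf or the trivet is rammed against the fence, station or stop (over 30 N) (contact force between any of interleaf, trivet_b and station above 30 N or contact force between any of interleaf, trivet_b and stop above 30 N).
It fails at once if the second trivet is dropped or pressed hard onto the interleaf (over 45 N) (contact force between trivet_b and interleaf above 45 N).
It fails at once if another thing on the bench is moved by more than 20 mm (distance of any of wax_tin, glue, square, sanding_block, tape_measure, mallet from where it was at the start of the episode above 0.02 m).
It also fails if it takes over 64 s, if anything falls off the work surface, if the arm or the gripper's body presses on something with over 40 N, if the wrist force passes 120 N, or if a joint passes its speed limit or range.

### The arm

A 6-joint arm with a two-finger parallel gripper is mounted at the origin on the work surface. World frame = base frame: x ahead of the robot, y to its left, z up, the work surface at z = 0. Lengths are in m, angles in rad, forces in N, time in s.
With the tool pointing down it reaches from about 0.325 to 0.9 m from the base axis. Payload 6.1 kg.
Tool frame: the origin (TCP) lies at the centre of the arm's flange, where the gripper is bolted on; the fingertips stand 182 mm ahead of it and the grasp point (between the pads) lies 164 mm ahead of it; z points along the fingers, y is the line along which they close (so a half turn about z gives the same grasp; the last joint's range is limited). The gripper opens to 87 mm and grips with 3 to 60 N. Pads are 19 mm wide; open, the fingers measure 117 mm over their backs; the gripper's body (75 mm by 190 mm) begins 51 mm behind the grasp point.
Start: joints at [1.064, 0.22, 1.526, -0, 1.395, -0.126], TCP at [0.232, 0.58, 0.405] pointing down, gripper open.
Joint ranges: [-2.98, 2.98], [-0.91, 2.08], [0.09, 2.57], [-1.24, 4.39], [0.2, 2.65], [-2.68, 2.68]. Speed limits (rad/s): [2.57, 2.57, 3.01, 3.14, 3.14, 3.14].

### API

Orientations are given as a unit quaternion [w, x, y, z].
In Python, from station import robot gives the robot as it stands.
- The arm moves only by the shell command python3 -m inch 'ROWS' [OPENING] [FORCE]. ROWS is JSON, a list of rows, each a list of 6 numbers: the shift along the tool's x, y, z in mm, then the turn, a rotation vector about the tool's x, y, z in rad. In form: [[dx, dy, dz, wx, wy, wz], ...]. A call has 1 to 8 rows; each row is the pose to reach, as a shift and turn from the pose commanded when the call began, along the tool's axes at that moment; what a row does not reach only later rows make up. A row lasts 1/8 s, in which the tool goes at most 62.5 mm and 10.7 degrees, less where a joint would pass 70% of its speed; a pose out of reach is approached as far as the arm can. A call with a gripper value outside its range is refused whole. OPENING is the closure, from -1 (fully open) to 1 (shut), set as the call begins (- or left out, the last holds). The fingers move at their own pace and stop on an object; FORCE is the grip in N (left out, the last holds). Time passes only in rows, so rows that repeat a pose let the fingers close. It gives the time, the measured TCP pose, the force, the opening and the grip force at its end, in the units of the state.
- robot.get_state(): the state, without advancing time (a new reading comes with each control period).
- robot.read_camera(name): name is "side" or "top"; returns the picture (384x512x3 uint8, red, green, blue); there is no depth.
- robot.camera_info(name): a dict with "K" (3x3 intrinsics, pixels), "R" (3x3) and "t" (3): a world point X has camera coordinates R X + t. Camera axes: x right, y down, z forward; pixel columns grow to the right and rows downward; lengths in m; the calibration is good to about 2 mm. A picture is of the moment at which its call begins. camera_info takes no time and is no camera call.
- robot.finish_job(): hands the job in; it is judged then, once.
The state is a dict: "clock": time; "joints": joint angles; "joint_vel": joint speeds; "tau": joint torques, N m; "tcp_pos": TCP position; "orientation": TCP orientation; "force": force on the tool from outside, world axes, zero at the start; "moment": the same for the moment, N m; "opening": opening from 0.0 (shut) to 1.0 (fully open); "grip_force": force on a finger pad.
Only numpy, scipy, OpenCV 4.12 (cv2) and the standard library are available. Lean on these libraries where they do the work, as an engineer would, in place of code of your own. Each camera call takes 0.05 s, during which the arm holds its last target. There are 200 camera calls.

## Working session

There is one attempt and no reset: what is moved stays moved. The work goes in short steps, Python scripts to look and compute and a shell command to move; the robot and the scene stay as the last step left them, time stands still between calls to the robot, and variables do not carry over. Pictures are saved under pics/ and viewed, at most 10 in all, crops included, and the job is handed in when it is done.

```bash
ls; mkdir -p pics
python3 - <<'E'
from station import robot
import cv2
for n in("top","side"):
    im=robot.read_camera(n); cv2.imwrite(f"pics/{n}0.png",im[:,:,::-1].copy())
    c=robot.camera_info(n); print(n,c)
print(robot.get_state())
E
```

```text
pics
top {'K': array([[445.2612635 ,   0.        , 251.96763851],
       [  0.        , 445.2612635 , 194.02415303],
       [  0.        ,   0.        ,   1.        ]]), 'R': array([[-0.01223191, -0.99977685, -0.01722283],
       [-0.9840189 ,  0.01509553, -0.17742303],
       [ 0.17764343,  0.01477737, -0.98398396]]), 't': array([0.12026211, 0.54671411, 1.20130487])}
side {'K': array([[439.4586728 ,   0.        , 258.8317053 ],
       [  0.        , 439.4586728 , 193.90511683],
       [  0.        ,   0.        ,   1.        ]]), 'R': array([[ 0.89773853, -0.44043365, -0.00915032],
       [-0.34252449, -0.68480661, -0.64320827],
       [ 0.27702437,  0.58056706, -0.76563659]]), 't': array([-0.44171751,  0.29973101,  1.0884885 ])}
{'clock': 0.1, 'joints': array([ 1.06392306e+00,  2.21180695e-01,  1.52752477e+00, -1.03160408e-05,
        1.39473488e+00, -1.26153669e-01]), 'joint_vel': array([ 1.25533210e-03, -2.95425769e-03, -2.98345910e-03,  8.70121848e-04,
        3.27956880e-05,  2.33816518e-03]), 'tau': array([ 4.53938965e-04, -4.95946670e+01, -3.88517582e+01,  7.02301087e-02,
        5.15540445e-02,  9.99885913e-06]), 'tcp_pos': array([0.23215512, 0.58001062, 0.4037108 ]), 'orientation': array([-2.82726803e-04,  1.89211234e-01,  9.81935973e-01, -8.79536353e-04]), 'force': array([0.47131202, 0.19265455, 0.98973706]), 'moment': array([-0.05980467, -0.0223881 , -0.04814383]), 'grip_force': 0.0, 'opening': 0.9983230242571159}
```

View pics/top0.png

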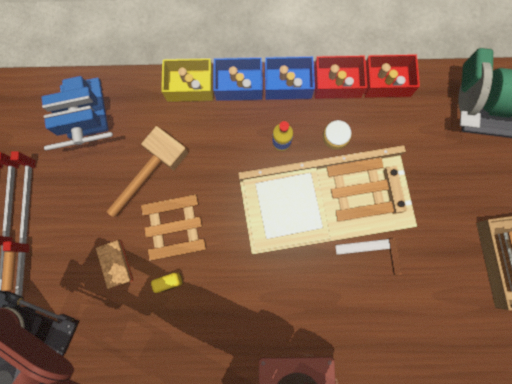

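View pics/side0.png

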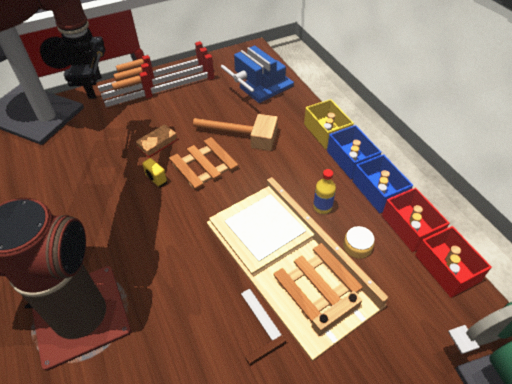

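Top view: station around px (240–415, 150–250) with the sheet at (290, 205), bay trivet at (360, 190), stop at (397, 190) and fence along the top edge. The loose trivet is at (173, 227). Next I enlarge for measurement.

Run:
```python
import cv2,numpy as np
im=cv2.imread("pics/top0.png")
a=cv2.resize(im[142:256,232:422],None,fx=4.2,fy=4.2,interpolation=cv2.INTER_CUBIC);cv2.imwrite("pics/c1.png",a)
b=cv2.resize(im[188:264,136:212],None,fx=7,fy=7,interpolation=cv2.INTER_CUBIC);cv2.imwrite("pics/c2.png",b)
# white sheet
for n in("top","side"):
    im=cv2.imread(f"pics/{n}0.png")
    h=cv2.cvtColor(im,cv2.COLOR_BGR2HSV)
    m=((h[...,1]<60)&(h[...,2]>170)).astype(np.uint8)
    cs,_=cv2.findContours(m,cv2.RETR_EXTERNAL,cv2.CHAIN_APPROX_NONE)
    for c in cs:
        if cv2.contourArea(c)>800: print(n,cv2.contourArea(c),cv2.minAreaRect(c),cv2.approxPolyDP(c,6,True).reshape(-1,2).tolist())
```

```text
top 3599.5 ((286.77703857421875, 206.17922973632812), (63.06606674194336, 83.99954223632812), 73.0091781616211) [[315, 169], [255, 183], [259, 208], [248, 212], [260, 216], [248, 223], [263, 227], [253, 237], [320, 229], [334, 218], [320, 213], [325, 199], [316, 197], [309, 171]]
top 28993.5 ((255.50003051757812, 32.99999237060547), (65.99998474121094, 510.99993896484375), 90.0) [[0, 0], [0, 66], [120, 57], [213, 62], [236, 44], [246, 49], [233, 57], [263, 60], [270, 53], [453, 56], [446, 54], [453, 42], [451, 52], [464, 49], [467, 56], [483, 45], [479, 33], [497, 38], [495, 55], [511, 55], [511, 0]]
side 1210.5 ((288.7998962402344, 313.27935791015625), (99.3575668334961, 16.64064598083496), 53.65254211425781) [[257, 275], [311, 356], [320, 352], [265, 272]]
side 4018.5 ((261.22320556640625, 226.05966186523438), (67.48902893066406, 78.5920639038086), 57.84770584106445) [[264, 189], [217, 214], [253, 267], [211, 218], [251, 271], [307, 237], [296, 237], [304, 231], [312, 234]]
side 8302.5 ((406.40423583984375, 161.9758758544922), (345.9840087890625, 40.855735778808594), 46.94401931762695) [[275, 48], [488, 261], [486, 277], [511, 301], [511, 244], [305, 44]]
side 31802.5 ((352.0831298828125, 47.537437438964844), (432.2052001953125, 185.9407958984375), 24.227745056152344) [[132, 10], [151, 59], [197, 40], [205, 45], [296, 20], [511, 221], [507, 18], [473, 0], [305, 0], [303, 24], [301, 0], [171, 0]]
```

View pics/c1.png

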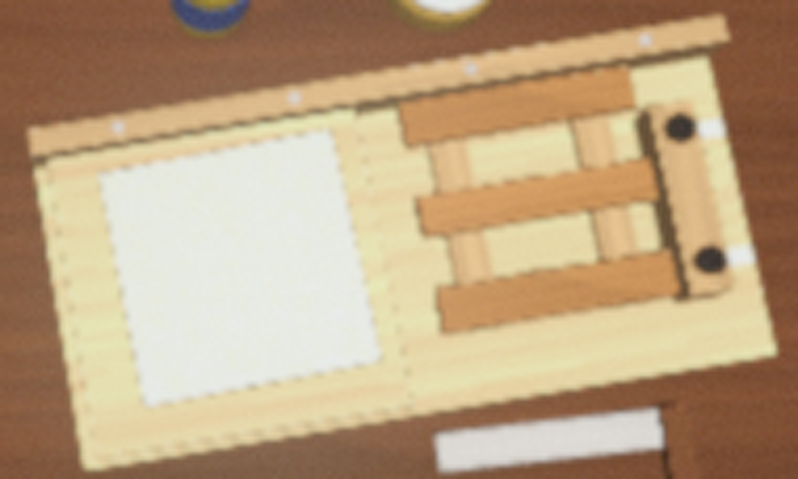

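View pics/c2.png

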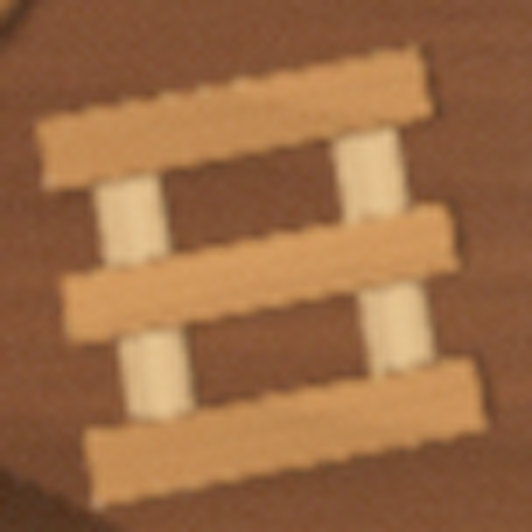

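The crops show the sheet corners at (100,174), (331,129), (380,358), (146,406) in c1 pixels. The stop face's top edge runs (652,106)–(690,298) and the fence's inner top edge (35,157)–(728,42). In c2 the loose trivet's outer corners are (37,122), (418,46), (488,428), (96,507).

```bash
cat > h.py <<'E'
import numpy as np
from station import robot
def plane(n,px,z):
    c=robot.camera_info(n);K,R,t=map(np.array,(c["K"],c["R"],c["t"]))
    px=np.atleast_2d(px).astype(float);C=-R.T@t
    d=np.linalg.solve(K,np.c_[px,np.ones(len(px))].T).T@R
    return (C+d*((z-C[2])/d[:,2])[:,None])[:,:2]
def rigid(model,pts):
    m=model-model.mean(0);p=pts-pts.mean(0);H=m.T@p
    th=np.arctan2(H[0,1]-H[1,0],H[0,0]+H[1,1]);c,s=np.cos(th),np.sin(th)
    R=np.array([[c,-s],[s,c]]);T=pts.mean(0)-R@model.mean(0)
    return T,th,np.linalg.norm(pts-(model@R.T+T),axis=1)
E
python3 - <<'E'
from h import *
np.set_printoptions(precision=4,suppress=True)
c1=lambda p:(np.array(p,float)+.5)/4.2-.5+[232,142]
c2=lambda p:(np.array(p,float)+.5)/7-.5+[136,188]
# directions: station x ~ image right, station y ~ image up
sq=np.array([[-80,80],[80,80],[80,-80],[-80,-80]])/1e3
S=plane("top",c1([[100,174],[331,129],[380,358],[146,406]]),.046)
B=plane("top",c2([[37,122],[418,46],[488,428],[96,507]]),.022)
F=plane("top",c1([[35,157],[728,42]]),.060)
E=plane("top",c1([[652,106],[690,298]]),.057)
A=plane("top",c1([[400,102],[406,145],[437,290],[441,333],[630,67],[417,198],[423,237]]),.037)
am=np.array([[-80,80],[-80,50],[-80,-50],[-80,-80],[80,80],[-80,14],[-80,-14]])/1e3
for n,v in zip("SB",(S,B)): print(n,*rigid(sq,v))
a=rigid(am,A);print("A",*a)
b=plane("top",c1([[85,470],[777,355]]),.015)
ang=lambda p:np.arctan2(*(p[1]-p[0])[::-1])
print("fence ang",ang(F),F,"stop ang",ang(E),E,"base lower edge",ang(b),b)
th=ang(F);ex=np.array([np.cos(th),np.sin(th)]);ey=np.array([-ex[1],ex[0]])
print("in station axes rel A: fence",(F-a[0])@ey,"stop",(E-a[0])@ex,"sheet",(rigid(sq,S)[0]-a[0])@np.c_[ex,ey], "lower edge",(b-a[0])@ey)
# side camera white sheet
T=plane("side",[[264,189],[211,216],[251,271],[312,234]],.046);print("side sheet mean",T.mean(0))
E
```

```text
S [0.5167 0.0106] -1.3913906412633978 [0.0012 0.0007 0.0021 0.0007]
B [0.4625 0.3399] -1.385731720733626 [0.0005 0.0005 0.0003 0.0003]
A [ 0.5606 -0.1922] -1.4306049954600082 [0.0009 0.0007 0.0019 0.0011 0.0002 0.0009 0.0009]
fence ang -1.4185534707692018 [[ 0.5898  0.1458]
 [ 0.6613 -0.3201]] stop ang -3.016618940475472 [[ 0.6188 -0.2674]
 [ 0.489  -0.2837]] base lower edge -1.4203967553222072 [[ 0.384   0.1156]
 [ 0.455  -0.3524]]
in station axes rel A: fence [0.0802 0.0802] stop [0.0831 0.0795] sheet [-0.2072 -0.0126] lower edge [-0.1278 -0.1287]
side sheet mean [0.5017 0.0158]
```

```bash
cat >> h.py <<'E'
from scipy.spatial.transform import Rotation as Ro
TH=-1.4195;A=np.array([.5606,-.1922])
ex=np.array([np.cos(TH),np.sin(TH)]);ey=np.array([-ex[1],ex[0]])
st=lambda p:(np.asarray(p)[...,:2]-A)@np.c_[ex,ey]*1e3
def pose():
    s=robot.get_state();q=s["orientation"];R=Ro.from_quat([*q[1:],q[0]]).as_matrix();return s,R
def go(x=None,y=None,tip=None,yaw=TH,xy=None):
    """rows needed (tool axes) to reach station x,y mm, tip height mm; tool y along yaw+90deg (mod pi)"""
    s,R=pose();w=A+ex*x/1e3+ey*y/1e3 if xy is None else np.array(xy)
    d=np.r_[w,(tip+182)/1e3]-s["tcp_pos"]
    ty=np.arctan2(R[1,1],R[0,1]);dy=(yaw+np.pi/2-ty+np.pi/2)%np.pi-np.pi/2
    ax,ay=(np.arctan2(R[1,0],R[0,0])),0
    Z=np.array([0,0,-1.]);Y=np.array([np.cos(ty+dy),np.sin(ty+dy),0]);Rt=np.c_[np.cross(Y,Z),Y,Z]
    print("row",np.round(R.T@d*1e3,1),np.round(Ro.from_matrix(R.T@Rt).as_rotvec(),4),"t",s["clock"])
def show():
    s,R=pose();F=s["force"];p=s["tcp_pos"]
    print("t",s["clock"],"st",np.round(st(p),1),"tip",round(p[2]*1e3-182,1),"F st",np.round([F[:2]@ex,F[:2]@ey,F[2]],1),"toolx in st",np.round([R[:2,0]@ex,R[:2,0]@ey],3),"op",round(s["opening"],3),"grip",round(s["grip_force"],1))
E
python3 -c "
from h import *
g=plane('top',[[283,143]],.02);print('glue',st(g),'cap',st(plane('top',[[284,126]],.15)))
go(-310,-13,60);show()"
```

```text
glue [[-188.29147373  174.28245175]] cap [[-190.92026151  182.46692384]]
row [-423.5 -334.   162.2] [-1.8000e-03  8.0000e-04  1.0388e+00] t 0.1
t 0.1 st [-812.9 -208.3] tip 221.7 F st [-0.1  0.5  1. ] toolx in st [-0.507 -0.862] op 0.998 grip 0.0
```

```bash
python3 -m inch '[[-60,-48,10,0,0,0.15],[-423.5,-334,60,-0.002,0.001,1.039],[-423.5,-334,60,-0.002,0.001,1.039],[-423.5,-334,60,-0.002,0.001,1.039],[-423.5,-334,60,-0.002,0.001,1.039],[-423.5,-334,80,-0.002,0.001,1.039],[-423.5,-334,120,-0.002,0.001,1.039],[-423.5,-334,140,-0.002,0.001,1.039]]' && python3 -c "
from h import *
go(-310,-13,46);show()"
```

```text
clock: 1.1
tcp_pos: [0.4738, 0.1603, 0.2999]
orientation: [0.0, 0.652, 0.758, 0.002]
force: [0.9, 0.7, 0.5]
opening: 0.999
grip_force: 0.0
row [-51.6  19.4  71.9] [ 0.0036 -0.0018 -0.0009] t 1.1
t 1.1 st [-361.5  -32.6] tip 117.9 F st [-0.5  1.   0.5] toolx in st [-1.     0.001] op 0.999 grip 0.0
```

```bash
python3 -m inch '[[-51.6,19.4,0,0,0,0],[-51.6,19.4,50,0,0,0],[-51.6,19.4,65,0,0,0],[-51.6,19.4,65,0,0,0]]' >/dev/null && python3 -c "
from h import *
go(-310,-13,42);show()
import cv2;cv2.imwrite('pics/t1.png',cv2.resize(robot.read_camera('side')[150:360,190:400,::-1],None,fx=2.8,fy=2.8,interpolation=cv2.INTER_CUBIC))"
```

```text
row [-2.6  1.8  9.6] [-0.0025 -0.0022  0.0004] t 1.6
t 1.6 st [-312.5  -14.8] tip 51.6 F st [1.1 0.  0.9] toolx in st [-1. -0.] op 1.004 grip 0.0
```

View pics/t1.png

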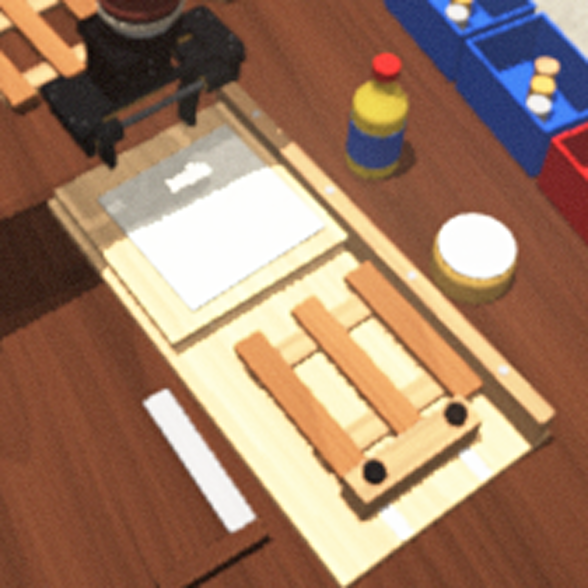

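The side view shows the fingers just behind the sheet's rear edge (left fingertip at about (108,155) in the crop) with the shelf free. I'll go down to feel the shelf.

```bash
python3 -m inch '[[0,0,6,0,0,0],[0,0,9,0,0,0],[0,0,9,0,0,0]]' >/dev/null; python3 -c "
from h import *;show()"; python3 -m inch '[[0,0,1,0,0,0],[0,0,1,0,0,0]]' >/dev/null; python3 -c "
from h import *;show()"
```

```text
t 2.025 st [-312.3  -13.8] tip 44.1 F st [0.6 0.5 0.3] toolx in st [-1. -0.] op 0.998 grip 0.0
t 2.275 st [-312.   -13.9] tip 42.9 F st [-0.9  0.4  0.2] toolx in st [-1.  0.] op 1.0 grip 0.0
```

```bash
for i in 1 2 ; do python3 -m inch '[[0,0,1,0,0,0],[0,0,1,0,0,0]]' >/dev/null; python3 -c "
from h import *;show()"; done
```

```text
t 2.525 st [-312.   -13.9] tip 41.7 F st [ 0.1  0.1 -0.2] toolx in st [-1.  0.] op 0.998 grip 0.0
t 2.775 st [-312.   -13.9] tip 40.7 F st [-0.3  0.6  0.2] toolx in st [-1.  0.] op 1.0 grip 0.0
```

```bash
python3 -m inch '[[-4,0,-0.8,0,0,0],[-9,0,-0.8,0,0,0],[-12,0,-0.8,0,0,0],[-15,0,-0.8,0,0,0],[-20,0,-0.8,0,0,0],[-26,0,-0.8,0,0,0],[-33,0,-0.8,0,0,0],[-40,0,-0.8,0,0,0]]' >/dev/null; python3 -c "
from h import *;show()"
```

```text
t 3.775 st [-271.6  -13.9] tip 41.6 F st [-1.2 -0.6  0.2] toolx in st [-1.  0.] op 0.998 grip 0.9
```

```bash
python3 -m inch '[[-7,0,0,0,0,0],[-14,0,0,0,0,0],[-21,0,0,0,0,0],[-28,0,0,0,0,0],[-35,0,0,0,0,0],[-42,0,0,0,0,0],[-49,0,0,0,0,0],[-56,0,0,0,0,0]]' >/dev/null; python3 -c "
from h import *;show()
import cv2;cv2.imwrite('pics/t2.png',cv2.resize(robot.read_camera('side')[150:360,190:400,::-1],None,fx=2.8,fy=2.8,interpolation=cv2.INTER_CUBIC))"
```

```text
t 4.775 st [-215.6  -13.9] tip 41.4 F st [-2.6  0.   1.5] toolx in st [-1.  0.] op 0.996 grip 1.2
```

View pics/t2.png

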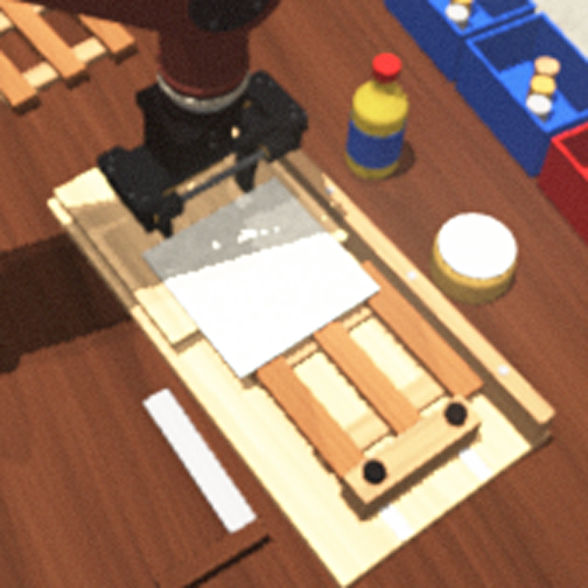

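The sheet (front edge at about (245,375)–(380,290)) has bridged the gap and lies on the trivet, square. I'll keep pushing.

```bash
python3 -m inch '[[-7,0,0,0,0,0],[-15,0,0,0,0,0],[-23,0,0,0,0,0],[-31,0,0,0,0,0],[-39,0,0,0,0,0],[-47,0,0,0,0,0],[-55,0,0,0,0,0],[-63,0,0,0,0,0]]' >/dev/null; python3 -c "
from h import *;show()"; python3 -m inch '[[-7,0,0,0,0,0],[-14,0,0,0,0,0],[-21,0,0,0,0,0],[-28,0,0,0,0,0],[-34,0,0,0,0,0],[-40,0,0,0,0,0],[-46,0,0,0,0,0],[-50,0,0,0,0,0]]' >/dev/null; python3 -c "
from h import *;show()"
```

```text
t 5.825 st [-152.4  -14. ] tip 41.2 F st [0.3 0.3 0.5] toolx in st [-1.  0.] op 1.002 grip 0.5
t 6.825 st [-102.7  -13.9] tip 41.3 F st [-1.8  1.1 -0.4] toolx in st [-1.  0.] op 1.0 grip 0.8
```

```bash
python3 -m inch '[[-3,0,0,0,0,0],[-6,0,0,0,0,0],[-6,0,1.0,0,0,0],[-7,0,1.8,0,0,0],[-8,0,1.8,0,0,0]]' >/dev/null; python3 -c "
from h import *;show()"; for i in 1 2; do python3 -m inch '[[-1,0,0,0,0,0],[-1,0,0,0,0,0]]' >/dev/null; python3 -c "
from h import *;show()";done
```

```text
t 7.45 st [-95.2 -13.9] tip 39.4 F st [-2.  -0.5  1.9] toolx in st [-1.  0.] op 1.002 grip 0.8
t 7.7 st [-93.9 -14. ] tip 39.4 F st [-0.9  0.7  0. ] toolx in st [-1.  0.] op 1.0 grip 0.5
t 7.95 st [-92.9 -14. ] tip 39.4 F st [ 0.1  0.4 -0.1] toolx in st [-1.  0.] op 1.0 grip 0.4
```

```bash
for i in 1 2 3 4; do python3 -m inch '[[-1,0,0,0,0,0],[-1,0,0,0,0,0]]' >/dev/null; python3 -c "
from h import *;show()";done
```

```text
t 8.2 st [-91.9 -14. ] tip 39.4 F st [-0.8 -0.2  0.2] toolx in st [-1.  0.] op 1.0 grip 0.4
t 8.45 st [-91.  -13.9] tip 39.4 F st [-0.9 -0.1 -0.3] toolx in st [-1.  0.] op 1.001 grip 0.3
t 8.7 st [-89.9 -14. ] tip 39.4 F st [-0.5 -0.9 -0.7] toolx in st [-1.  0.] op 0.999 grip 0.3
t 8.95 st [-89.4 -13.9] tip 39.3 F st [-4.8  1.3  0.5] toolx in st [-1.  0.] op 1.0 grip 2.0
```

```bash
python3 -m inch '[[-0.6,0,0,0,0,0],[-0.6,0,0,0,0,0]]' >/dev/null; python3 -c "
from h import *;show()
import cv2;cv2.imwrite('pics/t3.png',cv2.resize(robot.read_camera('side')[150:360,190:400,::-1],None,fx=2.8,fy=2.8,interpolation=cv2.INTER_CUBIC))"
```

```text
t 9.2 st [-89.1 -13.9] tip 39.3 F st [-6.1 -0.2  1.9] toolx in st [-1.  0.] op 1.002 grip 3.1
```

View pics/t3.png

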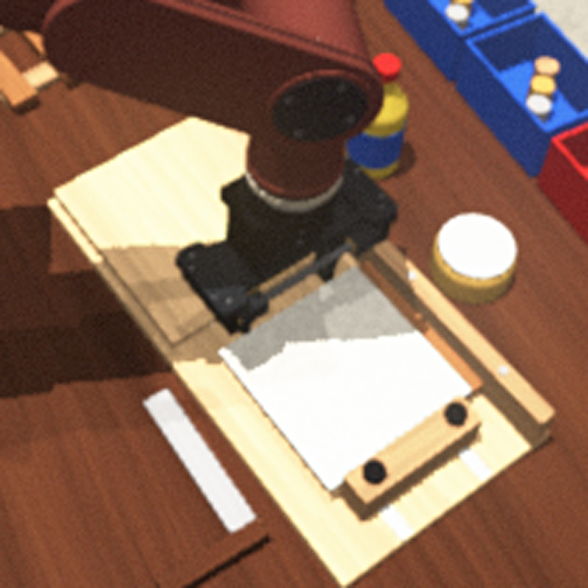

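The side view shows the sheet against the stop, with a gap of about 12 mm left to the fence (bottom trivet's outer slat still visible). Now I push it to the fence with the closed fingers.

```bash
python3 -m inch '[[4,0,0,0,0,0],[8,-2,-12,0,0,0],[6,-10,-26,0,0,0],[-40,-45,-26,0,0,0],[-85,-85,-26,0,0,0],[-89,-116,-26,0,0,0],[-89,-116,-26,0,0,0],[-89,-116,-10,0,0,0]]' 1 20 >/dev/null; python3 -c "
from h import *;show()
go(0,-130,39.5)"
```

```text
t 10.25 st [   1.4 -129. ] tip 50.8 F st [ 0.3  0.1 -0.7] toolx in st [-1.     0.001] op 0.173 grip 0.0
row [ 1.5 -1.  11.3] [ 0.0052  0.0019 -0.0008] t 10.25
```

```bash
python3 -m inch '[[0,0,5,0,0,0],[0,0,10,0,0,0],[0,4,10,0,0,0],[0,10,10,0,0,0],[0,15,10,0,0,0],[0,18,10,0,0,0]]' >/dev/null; python3 -c "
from h import *;show()"; for i in 1 2; do python3 -m inch '[[0,2.5,0,0,0,0],[0,5,0,0,0,0]]' >/dev/null; python3 -c "
from h import *;show()";done
```

```text
t 11.0 st [   0.6 -111.4] tip 39.4 F st [-0.5 -0.9  0.3] toolx in st [-1. -0.] op 0.004 grip 0.0
t 11.25 st [   0.5 -106.8] tip 39.2 F st [ 0.4  0.2 -0.3] toolx in st [-1.  0.] op 0.004 grip 0.0
t 11.5 st [   0.5 -102.1] tip 39.1 F st [-0.5 -3.   1.7] toolx in st [-1.  0.] op 0.007 grip 1.2
```

```bash
python3 -m inch '[[0,1.5,0,0,0,0],[0,3,0,0,0,0]]' >/dev/null; python3 -c "
from h import *;show()"; for i in 1 2 3; do python3 -m inch '[[0,1,0,0,0,0],[0,1,0,0,0,0]]' >/dev/null; python3 -c "
from h import *;show()";done
```

```text
t 11.75 st [  0.5 -99. ] tip 39.1 F st [ 0.4 -2.   1.5] toolx in st [-1.  0.] op 0.004 grip 1.0
t 12.0 st [  0.5 -97.9] tip 39.2 F st [ 0.4 -1.9  2. ] toolx in st [-1.  0.] op 0.006 grip 0.6
t 12.25 st [  0.5 -96.9] tip 39.1 F st [ 0.5 -1.9  0. ] toolx in st [-1.  0.] op 0.005 grip 0.6
t 12.5 st [  0.5 -95.9] tip 39.1 F st [ 0.3 -1.2  0.4] toolx in st [-1.  0.] op 0.005 grip 0.5
```

```bash
for i in 1 2 3; do python3 -m inch '[[0,0.7,0,0,0,0],[0,0.7,0,0,0,0]]' >/dev/null; python3 -c "
from h import *;show()";done
```

```text
t 12.75 st [  0.5 -95.2] tip 39.1 F st [ 0.5 -0.9  0.9] toolx in st [-1.  0.] op 0.005 grip 0.6
t 13.0 st [  0.5 -94.5] tip 39.2 F st [ 0.7 -1.4  0.3] toolx in st [-1.  0.] op 0.004 grip 0.6
t 13.25 st [  0.5 -93.8] tip 39.1 F st [-0.  -1.5 -0.1] toolx in st [-1.  0.] op 0.005 grip 0.5
```

```bash
for i in 1 2 3; do python3 -m inch '[[0,0.8,0,0,0,0],[0,0.8,0,0,0,0]]' >/dev/null; python3 -c "
from h import *;show()";done
```

```text
t 13.5 st [  0.5 -93. ] tip 39.2 F st [ 0.3 -0.9  0.6] toolx in st [-1.  0.] op 0.008 grip 0.5
t 13.75 st [  0.5 -92.2] tip 39.1 F st [ 0.6 -1.4  0.1] toolx in st [-1.  0.] op 0.009 grip 0.4
t 14.0 st [  0.5 -91.4] tip 39.1 F st [ 0.2 -0.8  0.8] toolx in st [-1.  0.] op 0.005 grip 0.4
```

```bash
for i in 1 2 3; do python3 -m inch '[[0,0.8,0,0,0,0],[0,0.8,0,0,0,0]]' >/dev/null; python3 -c "
from h import *;show()";done
```

```text
t 14.25 st [  0.5 -90.6] tip 39.2 F st [-0.8 -0.8  0.8] toolx in st [-1.  0.] op 0.002 grip 0.4
t 14.5 st [  0.5 -89.8] tip 39.2 F st [ 0.4 -0.  -0.2] toolx in st [-1.  0.] op 0.003 grip 0.4
t 14.75 st [  0.5 -89. ] tip 39.2 F st [ 0.3 -1.   0.4] toolx in st [-1.  0.] op 0.008 grip 0.4
```

```bash
python3 -c "
from h import *
import cv2
a=robot.read_camera('side')[200:340,250:400,::-1];b=robot.read_camera('top')[142:256,300:422,::-1]
r=lambda i:cv2.resize(i,(400,int(400*i.shape[0]/i.shape[1])),interpolation=cv2.INTER_CUBIC)
a,b=r(a),r(b);h=min(len(a),len(b));print(a.shape,b.shape)
cv2.imwrite('pics/t4.png',np.hstack([a[:h],b[:h]]))"
```

```text
(373, 400, 3) (373, 400, 3)
```

View pics/t4.png

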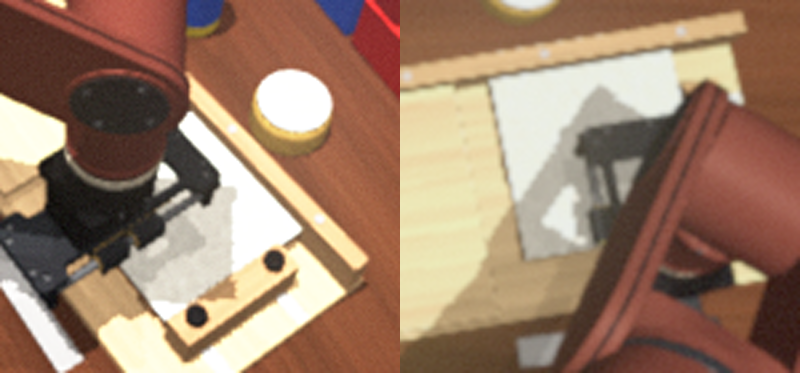

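The sheet's upper-left corner is at about (488,85), the upper right at (672,50) and the lower left at (525,258) in the right panel, so it is close to the fence. I'll compute the gap.

```bash
python3 -c "
from h import *
f=122/400
P=(np.array([[88,85],[272,50],[125,258]])+.5)*f-.5+[300,142]
print(st(plane('top',P,.043)))"
for i in 1 2; do python3 -m inch '[[0,0.7,0,0,0,0],[0,0.7,0,0,0,0]]' >/dev/null; python3 -c "
from h import *;show()";done
```

```text
[[-81.39446526  75.37537557]
 [ 82.10347205  79.43637043]
 [-79.47251392 -78.13493371]]
t 15.1 st [  0.5 -88.3] tip 39.1 F st [ 0.5 -0.6 -0.5] toolx in st [-1.  0.] op 0.008 grip 0.4
t 15.35 st [  0.5 -87.6] tip 39.2 F st [-0.8 -1.2 -0.4] toolx in st [-1.  0.] op 0.004 grip 0.4
```

```bash
for i in 1 2 3; do python3 -m inch '[[0,0.7,0,0,0,0],[0,0.7,0,0,0,0]]' >/dev/null; python3 -c "
from h import *;show()";done
```

```text
t 15.6 st [  0.6 -87.1] tip 39.2 F st [ 0.4 -3.8  1.6] toolx in st [-1.  0.] op 0.009 grip 1.4
t 15.85 st [  0.6 -86.8] tip 39.1 F st [ 0.7 -7.   3.1] toolx in st [-1.  0.] op 0.003 grip 3.1
t 16.1 st [  0.6 -86.5] tip 39.1 F st [ 1.  -9.2  5.1] toolx in st [-1. -0.] op 0.008 grip 4.4
```

```bash
python3 -m inch '[[0,-5,0,0,0,0],[0,-12,-10,0,0,0],[20,-12,-60,0,0,0],[80,-12,-70,0,0,0]]' -0.15 >/dev/null; python3 -c "
from h import *;show()
print('B st',st([.4625,.3399]))
go(xy=[.4625,.3399],tip=60,yaw=-1.3857)"
```

```text
t 16.6 st [-77.6 -96.2] tip 114.0 F st [-0.5  0.8 -0. ] toolx in st [-1.     0.004] op 0.378 grip 0.0
B st [-540.80717989  -16.78136391]
row [463.6  77.1  53.2] [ 0.0089  0.0034 -0.0378] t 16.6
```

```bash
python3 -m inch '[[60,10,0,0,0,0],[120,20,0,0,0,0],[180,30,0,0,0,-0.034],[240,40,0,0,0,-0.034],[300,50,0,0,0,-0.034],[360,60,10,0,0,-0.034],[420,70,20,0,0,-0.034],[461,77,30,0,0,-0.034]]' >/dev/null; python3 -m inch '[[0,0,10,0,0,0],[0,0,10,0,0,0]]' >/dev/null; python3 -c "
from h import *;show()
go(xy=[.4625,.3399],tip=4,yaw=-1.3857)
import cv2
im=robot.read_camera('top')[:,:,::-1];cv2.imwrite('pics/full5.png',im);a=im[142:256,300:422];b=im[175:275,125:232]
cv2.imwrite('pics/t5.png',np.hstack([cv2.resize(i,(400,373),interpolation=cv2.INTER_CUBIC) for i in (a,b)]))"
```

```text
t 17.85 st [-539.8  -21.1] tip 69.4 F st [ 0.5 -0.1 -1. ] toolx in st [-0.999 -0.034] op 0.575 grip 0.0
row [ 0.8  4.4 65.4] [-0.0006 -0.0009  0.0004] t 17.85
```

View pics/t5.png

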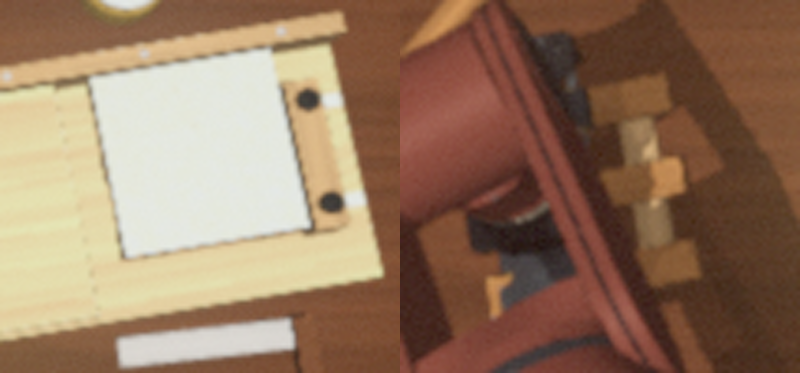

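The left panel shows the sheet in the bay with corners at (88,80), (270,47), (311,227), (127,258). The gripper is over the loose trivet. I'll fit the sheet pose by contour and corners.

```bash
python3 -c "
from h import *
import cv2
f=122/400
P=(np.array([[88,80],[270,47],[311,227],[127,258]])+.5)*f-.5+[300,142]
sq=np.array([[-80,80],[80,80],[80,-80],[-80,-80]])/1e3
T,th,r=rigid(sq,plane('top',P,.043));print(st(T),th-TH,r)
im=cv2.imread('pics/full5.png');h=cv2.cvtColor(im,cv2.COLOR_BGR2HSV)
m=((h[...,1]<45)&(h[...,2]>140)).astype(np.uint8);m[:,:322]=0;m[:150]=0;m[226:]=0;m[:,396:]=0
cs,_=cv2.findContours(m,cv2.RETR_EXTERNAL,cv2.CHAIN_APPROX_NONE);c=max(cs,key=cv2.contourArea)
c=plane('top',c.reshape(-1,2),.043);r=cv2.minAreaRect((c*1e3).astype(np.float32));print(st(np.array(r[0])/1e3),r[1],np.deg2rad(r[2])-np.pi/2-TH)
"
```

```text
[1.01447168 1.39568182] 0.009517625379223515 [0.00118006 0.00075153 0.00044843 0.00103646]
[0.95051925 2.06678581] (161.46206665039062, 162.5398406982422) 6.841185663519767e-05
```

```bash
python3 -m inch '[[0.8,4.4,20,0,0,0],[0.8,4.4,45,0,0,0],[0.8,4.4,58,0,0,0],[0.8,4.4,62,0,0,0],[0.8,4.4,65,0,0,0],[0.8,4.4,65,0,0,0]]' >/dev/null;python3 -c "
from h import *;show()"
```

```text
t 18.65 st [-541.5  -15.7] tip 5.8 F st [-0.3  0.5 -0.5] toolx in st [-0.999 -0.034] op 0.579 grip 0.0
```

Sheet is square and home, by both fit and feel. Now grip the trivet and lift.

```bash
python3 -m inch '[[0,0,1,0,0,0],[0,0,1,0,0,0],[0,0,1,0,0,0],[0,0,1,0,0,0],[0,0,1,0,0,0]]' 1 30 >/dev/null;python3 -c "
from h import *;show()"; python3 -m inch '[[0,0,-10,0,0,0],[0,0,-40,0,0,0],[0,0,-80,0,0,0],[0,0,-100,0,0,0],[0,0,-100,0,0,0]]' >/dev/null;python3 -c "
from h import *;show()
go(-8,-8,100)"
```

```text
t 19.275 st [-541.5  -15.9] tip 4.4 F st [-1.1 -0.7  1. ] toolx in st [-0.999 -0.034] op 0.32 grip 30.0
t 19.9 st [-541.5  -15.5] tip 106.0 F st [ 0.1  0.1 -2. ] toolx in st [-0.999 -0.034] op 0.317 grip 30.0
row [-533.5  -10.6    4.5] [ 0.0048 -0.003   0.0337] t 19.9
```

```bash
python3 -m inch '[[-50,0,0,0,0,0.034],[-110,-1,0,0,0,0.034],[-170,-2,0,0,0,0.034],[-230,-3,0,0,0,0.034],[-290,-5,0,0,0,0.034],[-350,-7,0,0,0,0.034],[-410,-9,0,0,0,0.034],[-470,-10,0,0,0,0.034]]' >/dev/null; python3 -m inch '[[-40,0,0,0,0,0],[-57,0,0,0,0,0],[-63,0,0,0,0,0],[-63,0,10,0,0,0]]' >/dev/null; python3 -c "
from h import *;show()
go(-7,-8,58)"
```

```text
t 21.4 st [ -8.9 -10. ] tip 93.1 F st [ 0.1  0.  -1.5] toolx in st [-1. -0.] op 0.318 grip 30.0
row [-1.9  1.9 35.1] [ 0.0018 -0.0018  0.0002] t 21.4
```

```bash
python3 -m inch '[[0,1,10,0,0,0],[0,2,20,0,0,0],[0,2,28,0,0,0],[0,2,32,0,0,0],[0,2,32,0,0,0]]' >/dev/null;python3 -c "
from h import *;show()
go(-7,-8,48)"
```

```text
t 22.025 st [-8.4 -8.3] tip 60.9 F st [ 0.3 -0.  -1.8] toolx in st [-1.  0.] op 0.318 grip 30.0
row [-1.4  0.3 12.9] [ 0.0007 -0.0021 -0.0002] t 22.025
```

```bash
python3 -m inch '[[0,0,4,0,0,0],[0,0,8,0,0,0],[0,0,11,0,0,0],[0,0,11,0,0,0]]' >/dev/null;python3 -c "
from h import *;show()"; for i in 1 2 3; do python3 -m inch '[[0,0,0.8,0,0,0],[0,0,0.8,0,0,0]]' >/dev/null; python3 -c "
from h import *;show()";done
```

```text
t 22.525 st [-8.4 -8.4] tip 49.9 F st [ 0.7  0.7 -2.6] toolx in st [-1.  0.] op 0.321 grip 30.0
t 22.775 st [-8.3 -8.2] tip 49.5 F st [-0.1 -0.3 -2.3] toolx in st [-1.  0.] op 0.32 grip 30.0
t 23.025 st [-8.3 -8.2] tip 48.7 F st [ 0.2 -0.5 -1.4] toolx in st [-1.  0.] op 0.319 grip 30.0
t 23.275 st [-8.3 -8.3] tip 47.8 F st [-1.  -0.6 -1.6] toolx in st [-1.  0.] op 0.324 grip 30.0
```

```bash
for i in 1 2 ; do python3 -m inch '[[0,0,0.5,0,0,0],[0,0,0.5,0,0,0]]' >/dev/null; python3 -c "
from h import *;show()";done
```

```text
t 23.525 st [-8.3 -8.2] tip 47.4 F st [ 0.6 -0.6 -2.4] toolx in st [-1.  0.] op 0.318 grip 30.0
t 23.775 st [-8.3 -8.2] tip 47.4 F st [-1.1 -2.7  4. ] toolx in st [-1.  0.] op 0.319 grip 30.0
```

Seated on the sheet. Push home, held lightly.

```bash
python3 -m inch '[[-1.5,1.5,-0.2,0,0,0],[-3,3,-0.2,0,0,0],[-4.5,4.5,-0.2,0,0,0],[-6,6,-0.2,0,0,0]]' >/dev/null;python3 -c "
from h import *;show()"; for i in 1 2 3; do python3 -m inch '[[0,0.7,0,0,0,0],[0,0.7,0,0,0,0]]' >/dev/null; python3 -c "
from h import *;show()";done
```

```text
t 24.275 st [-2.4 -2.1] tip 47.4 F st [-3.1 -3.5  6.1] toolx in st [-1.  0.] op 0.318 grip 30.0
t 24.525 st [-2.1 -1.5] tip 47.4 F st [-1.8 -4.4  4.6] toolx in st [-1.  0.] op 0.318 grip 30.0
t 24.775 st [-2.  -0.9] tip 47.4 F st [-1.2 -3.8  6. ] toolx in st [-1.  0.] op 0.319 grip 30.0
t 25.025 st [-2.  -0.2] tip 47.4 F st [-0.9 -5.3  6.1] toolx in st [-1.  0.] op 0.315 grip 30.0
```

```bash
for i in 1 2 3 4; do python3 -m inch '[[0,0.6,0,0,0,0],[0,0.6,0,0,0,0]]' >/dev/null; python3 -c "
from h import *;show()";done
```

```text
t 25.275 st [-1.9  0.4] tip 47.4 F st [-0.7 -3.6  5.3] toolx in st [-1.  0.] op 0.316 grip 30.0
t 25.525 st [-1.9  1. ] tip 47.4 F st [-0.3 -3.7  4.8] toolx in st [-1.  0.] op 0.32 grip 30.0
t 25.775 st [-1.9  1.6] tip 47.4 F st [ 0.2 -4.   5.6] toolx in st [-1.  0.] op 0.32 grip 30.0
t 26.025 st [-1.9  1.9] tip 47.4 F st [ 0.2 -6.7  6.5] toolx in st [-1.  0.] op 0.317 grip 30.0
```

```bash
python3 -m inch '[[0,0.5,0,0,0,0],[-1,0.5,0,0,0,0],[-1.6,0.5,0,0,0,0]]' >/dev/null;python3 -c "
from h import *;show()"; for i in 1 2 3 4; do python3 -m inch '[[-0.6,0,0,0,0,0],[-0.6,0,0,0,0,0]]' >/dev/null; python3 -c "
from h import *;show()";done
```

```text
t 26.4 st [-1.2  2.2] tip 47.3 F st [-6.3 -8.8 10.4] toolx in st [-1.  0.] op 0.318 grip 30.0
t 26.65 st [-1.   2.3] tip 47.3 F st [-6.7 -7.8 11.2] toolx in st [-1. -0.] op 0.319 grip 30.0
t 26.9 st [-0.8  2.4] tip 47.3 F st [-8.6 -8.8 12.6] toolx in st [-1. -0.] op 0.316 grip 30.0
t 27.15 st [-0.6  2.4] tip 47.3 F st [-10.5  -7.7  13.3] toolx in st [-1. -0.] op 0.321 grip 30.0
t 27.4 st [-0.4  2.4] tip 47.3 F st [-12.8  -8.2  13.8] toolx in st [-1. -0.] op 0.315 grip 30.0
```

Fence and stop are both felt. Release, rise and look.

```bash
python3 -m inch '[[1.2,-0.8,0,0,0,0],[1.5,-0.8,0,0,0,0],[1.5,-0.8,0,0,0,0],[1.5,-0.8,0,0,0,0]]' -0.05 >/dev/null;python3 -c "
from h import *;show()";  python3 -m inch '[[0,0,-10,0,0,0],[0,0,-40,0,0,0],[60,0,-60,0,0,0],[120,0,-60,0,0,0],[180,0,-60,0,0,0],[200,0,-60,0,0,0]]' -1 >/dev/null; python3 -c "
from h import *;show()
import cv2
im=robot.read_camera('top')[:,:,::-1];cv2.imwrite('pics/full6.png',im);a=im[142:256,300:422]
im=robot.read_camera('side')[:,:,::-1];b=im[230:340,270:388]
cv2.imwrite('pics/t6.png',np.hstack([cv2.resize(i,(400,373),interpolation=cv2.INTER_CUBIC) for i in (a,b)]))"
```

```text
t 27.9 st [0.4 2. ] tip 46.9 F st [-0.2  0.3 -1.2] toolx in st [-1.     0.001] op 0.515 grip 0.0
t 28.65 st [-202.4    1.8] tip 108.2 F st [0.3 0.7 0.5] toolx in st [-1.    -0.003] op 0.991 grip 0.0
```

View pics/t6.png

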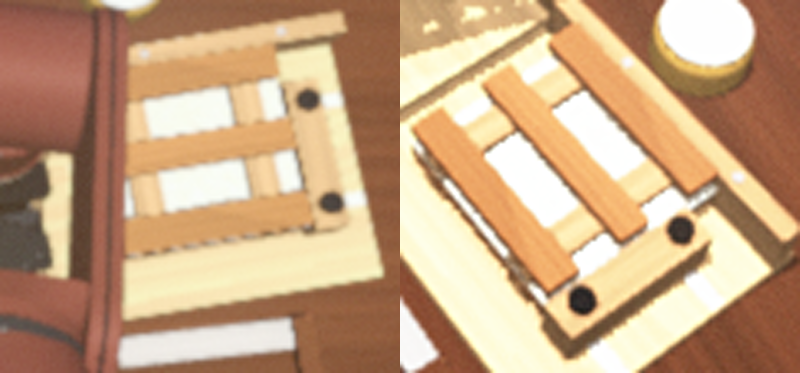

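The trivet lies flat and square at fence and stop as far as visible (slat ends (275,60)–(310,215) in the left panel). To make the stop contact certain I'll push its rear slat ends with both fingers.

```bash
python3 -m inch '[[-40,0,20,0,0,0.002],[-85,0,45,0,0,0.002],[-85,0,53,0,0,0.002],[-90,0,53,0,0,0.002],[-90,0,53,0,0,0.002]]' >/dev/null; python3 -c "
from h import *;show()"
```

```text
t 29.375 st [-109.5    2.3] tip 55.0 F st [-0.9  0.2 -0. ] toolx in st [-1.     0.003] op 0.997 grip 0.0
```

```bash
python3 -m inch '[[-5,0,0,0,0,0.003],[-10,0,0,0,0,0.003],[-14,0,0,0,0,0.003],[-16,0,0,0,0,0.003]]' >/dev/null; python3 -c "
from h import *;show()"; for i in 1 2 3 4; do python3 -m inch '[[-0.7,0,0,0,0,0],[-0.7,0,0,0,0,0]]' >/dev/null; python3 -c "
from h import *;show()";done
```

```text
t 29.875 st [-93.6   2. ] tip 54.4 F st [ 0.5 -1.1 -0.7] toolx in st [-1.     0.005] op 1.0 grip 0.0
t 30.125 st [-93.1   1.9] tip 54.2 F st [ 0.5 -0.2  0.4] toolx in st [-1.     0.005] op 1.001 grip 0.0
t 30.375 st [-92.5   1.9] tip 54.2 F st [-0.3 -0.9  1. ] toolx in st [-1.     0.005] op 1.0 grip 0.2
t 30.625 st [-91.8   1.9] tip 54.2 F st [-2.1  0.3  0.5] toolx in st [-1.     0.005] op 0.993 grip 0.6
t 30.875 st [-91.    1.9] tip 54.2 F st [-1.6 -0.2 -0.4] toolx in st [-1.     0.005] op 0.999 grip 0.4
```

```bash
for i in 1 2 3 4; do python3 -m inch '[[-0.6,0,0,0,0,-0.001],[-0.6,0,0,0,0,-0.001]]' >/dev/null; python3 -c "
from h import *;show()";done
```

```text
t 31.125 st [-90.3   1.9] tip 54.2 F st [0.2 0.4 0.2] toolx in st [-1.     0.004] op 1.0 grip 0.3
t 31.375 st [-89.7   1.9] tip 54.2 F st [-0.7 -0.5 -0.2] toolx in st [-1.     0.003] op 1.0 grip 0.3
t 31.625 st [-89.5   1.9] tip 54.2 F st [-3.  -0.4  0.8] toolx in st [-1.     0.002] op 1.0 grip 1.6
t 31.875 st [-89.2   1.9] tip 54.2 F st [-4.9 -0.2  1.9] toolx in st [-1.     0.002] op 1.001 grip 2.9
```

```bash
python3 -m inch '[[-0.6,0,0,0,0,-0.001],[-0.6,0,0,0,0,-0.001]]' >/dev/null; python3 -c "
from h import *;show()"; python3 -m inch '[[5,0,0,0,0,0],[10,-4,-15,0,0,0],[10,-20,-40,0,0,0],[-40,-60,-40,0,0,0],[-89,-110,-40,0,0,0],[-89,-121,-40,0,0,0],[-89,-121,-20,0,0,0],[-89,-121,0,0,0,0]]' 1 20 >/dev/null; python3 -m inch '[[0,0,0,0,0,0],[0,8,0,0,0,0],[0,16,0,0,0,0],[0,22,0,0,0,0],[0,26,0,0,0,0],[0,28,0,0,0,0]]' >/dev/null; python3 -c "
from h import *;show()"
```

```text
t 32.125 st [-89.    1.9] tip 54.1 F st [-6.6  0.1  1.6] toolx in st [-1.     0.001] op 0.999 grip 3.8
t 33.875 st [  0.9 -90.8] tip 53.9 F st [-0.5 -1.3 -0.2] toolx in st [-1.  0.] op 0.007 grip 0.0
```

```bash
for i in 1 2 3 4 5 6; do python3 -m inch '[[0,0.8,0,0,0,0],[0,0.8,0,0,0,0]]' >/dev/null; python3 -c "
from h import *;show()";done
```

```text
t 34.125 st [  1.  -90.4] tip 53.9 F st [-0.8 -0.6 -0.2] toolx in st [-1.  0.] op 0.007 grip 0.0
t 34.375 st [  1.  -89.5] tip 54.0 F st [ 0.4  0.7 -0.3] toolx in st [-1.  0.] op 0.009 grip 0.0
t 34.625 st [  1.  -88.7] tip 54.0 F st [-0.7 -0.1 -0.1] toolx in st [-1.  0.] op 0.005 grip 0.0
t 34.875 st [  1.  -87.8] tip 54.0 F st [-0.5  0.4  0.6] toolx in st [-1.  0.] op 0.003 grip 0.0
t 35.125 st [  1.  -87.3] tip 53.9 F st [-0.4 -2.5  2.1] toolx in st [-1.  0.] op 0.005 grip 1.4
t 35.375 st [  1. -87.] tip 53.9 F st [ 0.2 -7.3  5.1] toolx in st [-1.  0.] op 0.004 grip 3.3
```

Trivet felt at the fence too (same -87.0 mm reading as the sheet). Last, I feel that the sheet itself is still home at the stop.

```bash
python3 -m inch '[[0,-6,0,0,0,0],[0,-20,-15,0,0,0],[40,-20,-35,0,0,0],[90,30,-35,0,0,0],[108,80,-35,0,0,0],[110,85,-15,0,0,0],[102,85,5,0,0,0],[100,85,14.3,0,0,0]]' -1 >/dev/null; python3 -m inch '[[0,0,0,0,0,0],[-2,0,0,0,0,0],[-5,0,0,0,0,0],[-7,0,0,0,0,0]]' >/dev/null; python3 -c "
from h import *;show()"
```

```text
t 36.875 st [-91.6  -1.1] tip 40.6 F st [ 0.5 -0.3 -0.6] toolx in st [-1.  0.] op 1.001 grip 0.0
```

```bash
python3 -m inch '[[0,0,0.6,0,0,0],[0,0,0.6,0,0,0]]' >/dev/null; for i in 1 2 3 4 5; do python3 -m inch '[[-0.6,0,0,0,0,0],[-0.6,0,0,0,0,0]]' >/dev/null; python3 -c "
from h import *;show()";done
```

```text
t 37.375 st [-91.5  -1.2] tip 39.3 F st [-0.3 -0.5  0.4] toolx in st [-1.  0.] op 1.002 grip 0.0
t 37.625 st [-90.8  -1.2] tip 39.3 F st [-0.1  0.6 -0.6] toolx in st [-1.  0.] op 1.001 grip 0.0
t 37.875 st [-90.2  -1.2] tip 39.4 F st [ 0.2  0.2 -0. ] toolx in st [-1.  0.] op 1.002 grip 0.0
t 38.125 st [-89.8  -1.3] tip 39.3 F st [-2.  -0.5  0.3] toolx in st [-1.  0.] op 1.001 grip 0.6
t 38.375 st [-89.5  -1.3] tip 39.3 F st [-4.8 -0.2  2.5] toolx in st [-1.     0.001] op 1.0 grip 2.5
```

Everything is home, so I retreat and hand in.

```bash
python3 -m inch '[[5,0,0,0,0,0],[10,0,-20,0,0,0],[20,0,-60,0,0,0],[60,0,-90,0,0,0],[110,0,-100,0,0,0],[150,0,-100,0,0,0],[150,0,-100,0,0,0]]' >/dev/null; python3 -c "
from h import *;show();print(robot.finish_job())"
```

```text
t 39.25 st [-241.1   -1.3] tip 141.4 F st [ 0.7 -0.7  0.4] toolx in st [-1.    -0.004] op 0.994 grip 0.0
the job is handed in; nothing more can be done
None
```

I handed the job in at 39 s with no verdict returned: the sheet and second trivet were both felt against the fence and stop with gentle pushes of about 13 N at most.

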